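# Lock the puzzle easel's prop

## Task

Swing the easel's prop frame by its rail until the flat on the steel shaft lies level, squarely under the clamp screw, and let it go. Then take the hex key from its stand, seat it fully in the screw's socket and turn it clockwise until the screw bears firmly on the flat - the moment on the key should rise by about 0.12 newton-metres over the screw's steady drag, and never by 0.2 - and leave the key standing in the screw, the flat still level. Leave the mug, puzzle box and sorting tray where they are.

Things in the scene. Friction and masses are not known exactly. Their poses are not given: they have to be found in the camera images.
- easel: Puzzle easel base, fixed to the table: birch plate 120 (x) x 270 (y) x 14 mm, any yaw up to 0.3 rad. Origin: centre of its underside. A 28 mm steel shaft runs along its y axis 60 mm above the table. A square aluminium clamp bracket (52 x 46 mm, top 92 mm above the table) stands at y = +65 mm with the screw in its top; a wooden pillar at y = -127 mm bears the other end.
- rail (a point): Middle of the prop frame's round wooden rail, 16 mm diameter, along the easel's y, held between two flat arms (94 mm of free rail, centred 58 mm towards -y from the easel's origin). It swings on an 80 mm radius about the shaft's axis. With the flat facing up the rail leans 0.35 rad from the vertical towards the easel's -x. Axes as prop.
- flat (a point): Point in the middle of the milled flat at the shaft's free end (easel y = +115 mm), 12.2 mm from the shaft's axis; z is the flat's outward normal. The flat is about 14 mm wide and runs from there under the screw.
- prop: The turning part: shaft, two arms and rail. Origin on the shaft's axis, 60 mm above the easel's origin; y along the shaft, z the flat's outward normal, straight up when the flat faces the screw. At the start it is turned 0.45 to 1.05 rad too far towards the easel's +x. It is stiff (about 0.3 N m, some 4 N at the rail) and stays where it is left.
- screw: Clamp screw's dark steel head on the bracket, 34 mm wide, 25 mm tall, top about 122 mm above the table. Origin: centre of its underside, z up. Hexagonal socket in the top, 17 mm across flats, two flats square to its own x. Clockwise from above tightens and sinks it 3 mm per rad; it starts backed off by an unknown amount, 0.7 to 1.2 rad short of the flat.
- screw_tip: The screw's tip, hidden in the bracket; sinks with the head. Origin: its lowest point. Turning meets a steady drag (0.2 N m; read at rest 0.05 to 0.2, steady within a run) until the tip meets the flat, then climbs about 0.5 N m per rad. A rise of 0.12 N m over the drag is firm (40 N at the tip), under 0.06 loose, 0.2 harms the shaft. The drag keeps it tight when the key is let go.
- socket_mouth (a point): Centre of the top of the screw's socket, on the screw's axis; the topmost 5 mm flare outward as a lead-in.
- socket_floor (a point): Centre of the socket's floor, 20 mm below its mouth; the key's tip rests here when fully seated.
- key: T-handled hex key, 126 mm long, 0.13 to 0.21 kg. Origin: centre of its lower tip, z up the shank. Steel hexagonal shank 16 mm across flats (13 mm over the last 3 mm), two flats square to its own x, 100 mm long; black bar handle on top, 76 mm (key's x) x 18 (y) x 26 mm tall. It fits the socket with 1 mm of play, about 0.12 rad either way in yaw.
- key_tip (a point): Centre of the key's lower tip (same as the key's origin).
- key_grip (a point): Centre of the key's bar handle, 113 mm above its tip.
- stand: Fixed wooden block 70 x 70 x 55 mm with a round upright hole 21 mm wide and 45 mm deep in which the key stands at the start. Origin at the centre of its underside.
- mug: White mug, 80 mm wide, 90 mm tall; leave alone.
- puzzle_box: Orange puzzle box 90 x 130 x 100 mm; leave alone.
- sorting_tray: Wooden tray 160 x 220 x 26 mm with puzzle pieces; leave alone.
Not all that is in view belongs to the job. Of the things like the key, leave any that is brown or orange; of the rest the larger one is meant.

How it is judged:
By the outcome, as a careful person would: the job done as asked, in the order asked, and still so for the second after the job is handed in, with the robot touching nothing.
It also fails if it takes over 72 s, if anything falls off the work surface, if the arm or the gripper's body presses on something with over 40 N, if the wrist force passes 120 N, or if a joint passes its speed limit or range.

## Robot

A 6-joint arm with a two-finger parallel gripper is mounted at the origin on the work surface. World frame = base frame: x ahead of the robot, y to its left, z up, the work surface at z = 0. Lengths are in m, angles in rad, forces in N, time in s.
With the tool pointing down it reaches from about 0.3 to 0.875 m from the base axis. Payload 6.4 kg.
Tool frame: the origin (TCP) lies at the very end of the fingers, on their centre line; the grasp point (between the pads) lies 19 mm behind it; z points along the fingers, y is the line along which they close (so a half turn about z gives the same grasp; the last joint's range is limited). The gripper opens to 88 mm and grips with 3 to 60 N. Pads are 18 mm wide; open, the fingers measure 123 mm over their backs; the gripper's body (75 mm by 187 mm) begins 45 mm behind the grasp point.
Start: joints at [-1.447, 0.181, 1.607, -0, 1.354, -0.206], TCP at [0.186, -0.544, 0.208] pointing down, gripper open.
Joint ranges: [-2.99, 2.99], [-0.89, 2.07], [0.3, 2.58], [-1.14, 4.28], [0, 2.63], [-3.12, 3.12]. Speed limits (rad/s): [2.57, 2.57, 3.01, 3.14, 3.14, 3.14].

## Interface

Orientations are given as a 3x3 rotation matrix whose columns are the frame's x, y, z axes.
In Python, from rig import readout, camera, camera_params, bot gives the robot as it stands.
- The arm moves only by the tool jog_arm, never from a script. Its argument "motion" is a list that holds one entry, the list of rows, each a list of 7 numbers: the shift along the tool's x, y, z in a scale on which 1.0 is 0.4 m, then the turn, a rotation vector about the tool's x, y, z in normalised numbers (1 is 90 degrees), then the finger opening in m, from 0 to 0.0881. A call has exactly 8 rows; each row is the pose to reach, as a shift and turn from the pose commanded when the call began, along the tool's axes at that moment; what a row does not reach only later rows make up. A row lasts 1/8 s, in which the tool goes at most 62.5 mm and 10.7 degrees, less where a joint would pass 70% of its speed; a pose out of reach is approached as far as the arm can. A shift or turn number past 1, either way, is cut back to 1. A call with a gripper value outside its range is refused whole. The fingers move at their own pace and stop on an object; the grip force is fixed at half the most. Time passes only in rows, so rows that repeat a pose let the fingers close, or fill a call up. It gives the time, the measured TCP pose, the force, the opening and the grip force at its end, in the units of the state.
- readout.get_state(): the state, without advancing time (a new reading comes with each control period).
- camera(name): name is "side" or "top" or "wrist"; returns (picture, depth): 384x512x3 uint8, blue, green, red; 384x512 float32, m along the optical axis (not along the pixel's ray), 0 where there is no reading.
- camera_params(name): a dict with "camera_matrix" (3x3 intrinsics, pixels), "R" (3x3) and "t" (3): a world point X has camera coordinates R X + t; the wrist camera has in their place "hand_eye" (4x4, takes a point from camera to tool coordinates, whose origin is the TCP and whose axes are the flange's). Camera axes: x right, y down, z forward; pixel columns grow to the right and rows downward; lengths in m; the calibration is good to about 2 mm. A picture is of the moment at which its call begins: read the wrist's pose just before it. camera_params takes no time and is no camera call.
- bot.job_done(): hands the job in; it is judged then, once.
The state is a dict: "t": time; "joint_pos": joint angles; "qvel": joint speeds; "joint_torque": joint torques, N m; "tool_pos": TCP position; "tcp_rot": TCP orientation; "force": force on the tool from outside, world axes, zero at the start; "torque": the same for the moment, N m; "gripper_width": finger opening in m; "grip_force": force on a finger pad.
Only numpy, scipy, OpenCV 4.12 (cv2) and the standard library are available. Lean on these libraries where they do the work, as an engineer would, in place of code of your own. Each camera call takes 0.05 s, during which the arm holds its last target. There are 200 camera calls.

## Working session

There is one attempt and no reset: what is moved stays moved. The work goes in short steps, Python scripts to look and compute and a tool call to move; the robot and the scene stay as the last step left them, time stands still between calls to the robot, and variables do not carry over. Pictures are saved under pics/ and viewed, at most 10 in all, crops included, and the job is handed in when it is done.

Besides the shell and the picture viewer there is one more tool, called after "Emit:" as name(argument=value, ...), one argument or row to a line, values as JSON. jog_arm: Moves the arm, as the interface text tells. Its arguments: {"type":"object","properties":{"motion":{"type":"array"}},"required":["motion"]}

```bash
ls; mkdir -p pics; python3 - <<'E'
from rig import readout,camera,camera_params
import cv2,numpy as np
s=readout.get_state();print(s)
for n in("side","top"):
    p,d=camera(n);cv2.imwrite(f"pics/{n}0.png",p);np.save(f"pics/{n}0.npy",d)
    print(n,camera_params(n))
print(camera_params("wrist"))
a=cv2.imread("pics/side0.png");b=cv2.imread("pics/top0.png")
cv2.imwrite("pics/both.png",cv2.resize(np.vstack([a,b]),(450,600)) if 0 else np.hstack([cv2.resize(a,(400,300)),cv2.resize(b,(400,300))]))
E
```

```text
pics
{'t': 0.0, 'joint_pos': array([-1.44732922e+00,  1.81518905e-01,  1.60800670e+00,  3.20718743e-05,
        1.35381025e+00, -2.06318659e-01]), 'qvel': array([-4.67498395e-04,  2.88798998e-04,  4.80662174e-06,  6.79448392e-04,
       -4.30239496e-04, -7.30243331e-05]), 'joint_torque': array([-5.09741785e-04, -4.33867836e+01, -3.41850936e+01,  7.01479590e-02,
        3.86880047e-02, -1.12848186e-04]), 'tool_pos': array([ 0.18615057, -0.54340893,  0.20682327]), 'tcp_rot': array([[ 9.46114022e-01,  3.23833636e-01, -1.83600197e-04],
       [ 3.23833456e-01, -9.46112513e-01,  1.73378831e-03],
       [ 3.87752530e-04, -1.69981732e-03, -9.99998480e-01]]), 'force': array([ 0.07973514,  0.11672321, -0.00518032]), 'torque': array([0.01178976, 0.02138276, 0.00110105]), 'grip_force': 0.0, 'gripper_width': 0.08814556634637717}
side {'camera_matrix': array([[494.24735297,   0.        , 245.69999989],
       [  0.        , 494.24735297, 198.78737122],
       [  0.        ,   0.        ,   1.        ]]), 'R': array([[-0.90521745, -0.4248529 ,  0.00902163],
       [-0.29711974,  0.61759805, -0.728
[... 315 characters left out ...]
9963197,  0.01791139],
       [-0.99197958, -0.02244684, -0.1243891 ],
       [ 0.12474537, -0.01523342, -0.99207184]]), 't': array([-0.02594999,  0.53497772,  1.28245283])}
{'camera_matrix': array([[302.28402458,   0.        , 256.87214813],
       [  0.        , 302.28402458, 194.56256618],
       [  0.        ,   0.        ,   1.        ]]), 'hand_eye': array([[-1.40321412e-04, -9.47040685e-01, -3.21113566e-01,
         8.48507008e-02],
       [ 9.99999986e-01, -1.61472761e-04,  3.92380318e-05,
         1.22580327e-03],
       [-8.90111065e-05, -3.21113556e-01,  9.47040694e-01,
        -1.78224626e-01],
       [ 0.00000000e+00,  0.00000000e+00,  0.00000000e+00,
         1.00000000e+00]])}
```

```bash
python3 - <<'E'
import cv2
for n in("side","top"):
    cv2.imwrite(f"pics/{n}big.png",cv2.resize(cv2.imread(f"pics/{n}0.png"),(800,600),interpolation=cv2.INTER_CUBIC))
E
```

```text
(no output)
```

View pics/sidebig.png

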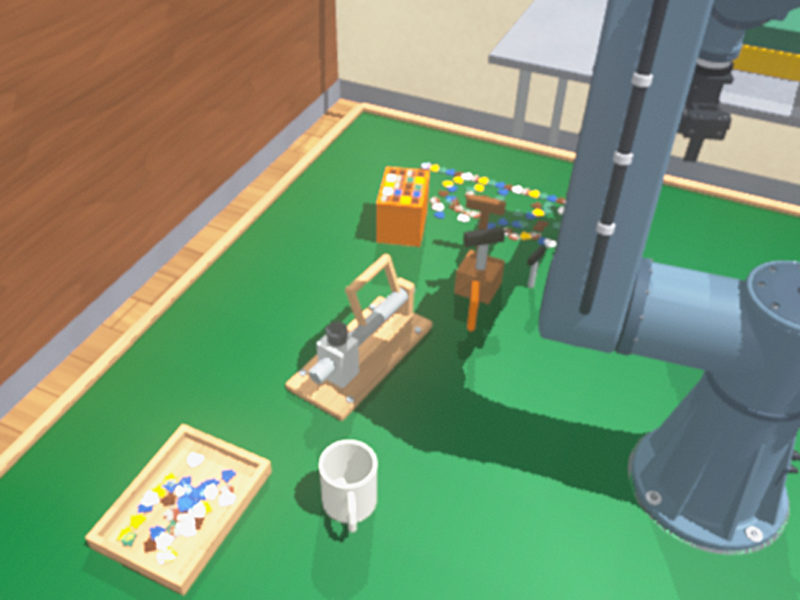

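View pics/topbig.png

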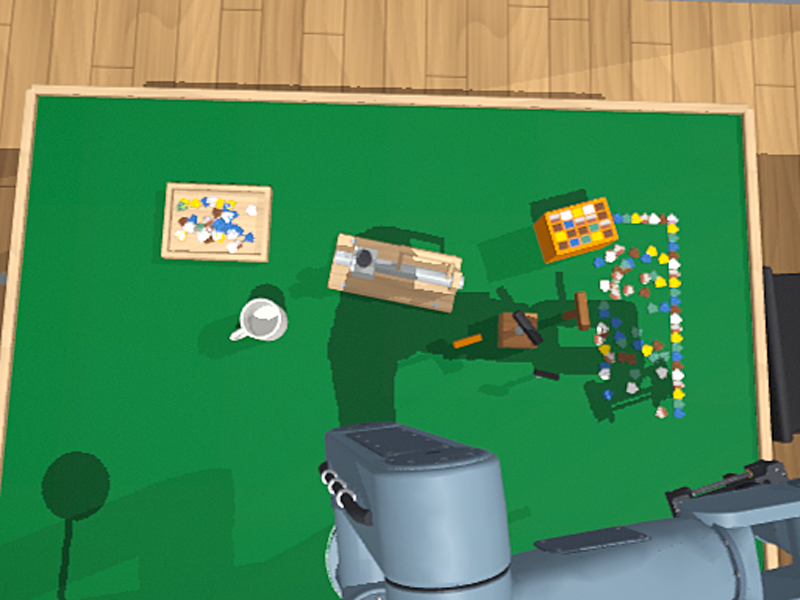

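Side view (800x600): easel with screw head at (337,335), rail at (370,272). Top view: screw (364,257). Candidate keys, by top-view pixel:
- black bar standing in the block at (526,328)
- smaller black one at (546,376)
- brown at (582,310)
- orange at (467,341)

The brown and orange ones are ruled out. The larger black one, in the stand, fits, and I'll confirm it in a crop.

```bash
cat > h.py <<'E'
import numpy as np,cv2
from rig import readout,camera,camera_params
def cloud(n,d,s=None):
    c=camera_params(n);K=c["camera_matrix"];v,u=np.mgrid[:384,:512]
    P=np.stack([(u-K[0,2])/K[0,0]*d,(v-K[1,2])/K[1,1]*d,d],-1)
    if n=="wrist":
        H=c["hand_eye"];P=P@H[:3,:3].T+H[:3,3];return P@s["tcp_rot"].T+s["tool_pos"]
    return (P-c["t"])@c["R"]
def snap(n):
    s=readout.get_state();p,d=camera(n);return s,p,d,cloud(n,d,s)
def proj(n,X,s=None):
    c=camera_params(n);K=c["camera_matrix"];X=np.atleast_2d(X)
    if n=="wrist":
        H=c["hand_eye"];q=((X-s["tool_pos"])@s["tcp_rot"]-H[:3,3])@H[:3,:3]
    else:q=X@c["R"].T+c["t"]
    return q[:,:2]/q[:,2:]*K[0,0]+K[:2,2]
E
python3 - <<'E'
from h import *
C={}
for n in("side","top"):
    p=cv2.imread(f"pics/{n}0.png");d=np.load(f"pics/{n}0.npy");P=cloud(n,d);C[n]=(p,P)
def at(n,u,v):
    return C[n][1][int(v*.64),int(u*.64)].round(3)
for k,u,v in[("key",526,328),("small",546,376),("brown",582,310),("orange",467,341),("screw",364,258),("block",507,340),("mug",265,318),("puz",575,225),("tray",215,222)]:print(k,at("top",u,v))
for k,u,v in[("key",484,237),("screw",337,330),("rail",368,275)]:print("s",k,at("side",u,v))
p,P=C["top"]
# dark handle mask: key
hsv=cv2.cvtColor(p,cv2.COLOR_BGR2HSV)
m=(P[...,2]>.10)&(P[...,2]<.2)&(hsv[...,2]<80)&(P[...,0]>.25)
n,l,st,ce=cv2.connectedComponentsWithStats(m.astype(np.uint8))
for i in range(1,n):
    if st[i,4]>15:
        q=P[l==i];z=np.percentile(q[:,2],80);r=cv2.minAreaRect(q[q[:,2]>z-.01][:,:2].astype(np.float32)*1000);print("dark",st[i],q.mean(0).round(4),z,r)
b=cv2.imread("pics/side0.png")[100:220,260:380];cv2.imwrite("pics/crop.png",cv2.resize(b,(600,600),interpolation=cv2.INTER_CUBIC))
# easel plate
for lo,hi in[(.008,.02)]:
    m=(P[...,2]>lo)&(P[...,2]<hi)&(P[...,1]>-.3)&(P[...,1]<.25)&(P[...,0]>.4)&(hsv[...,0]<30)
    n,l,st,ce=cv2.connectedComponentsWithStats(m.astype(np.uint8))
    q=P[m];print("plate",cv2.minAreaRect(q[:,:2].astype(np.float32)*1000),len(q),[s for s in st[1:] if s[4]>20])
E
```

```text
key [ 0.465 -0.265  0.134]
small [ 0.373 -0.316  0.088]
brown [ 0.502 -0.378  0.127]
orange [ 0.438 -0.156  0.094]
screw [0.598 0.054 0.105]
block [ 0.445 -0.245  0.054]
mug [0.483 0.263 0.009]
puz [ 0.678 -0.377  0.098]
tray [0.686 0.379 0.014]
s key [ 0.464 -0.263  0.135]
s screw [0.604 0.04  0.108]
s rail [ 0.6   -0.067  0.143]
dark [230 160   8   8  42] [0.6007 0.0486 0.1131] 0.1208555657301254 ((600.9286499023438, 45.90592575073242), (25.57619857788086, 12.997296333312988), 32.15467834472656)
dark [328 198  19  23 155] [ 0.4639 -0.2689  0.1353] 0.1379657891201399 ((464.833740234375, -269.44134521484375), (75.36749267578125, 18.049152374267578), 36.86137390136719)
plate ((714.274658203125, -20.6324462890625), (547.3779907226562, 558.7194213867188), 88.83390808105469) 2617 [array([180,  59, 158,  11, 889], dtype=int32), array([214, 150,  42,  18, 341], dtype=int32), array([257, 163,  30,  12, 175], dtype=int32), array([ 210,  164,   81,   36, 1144], dtype=int32), array([289, 165,   6,  10,  36], dtype=int32)]
```

View pics/crop.png

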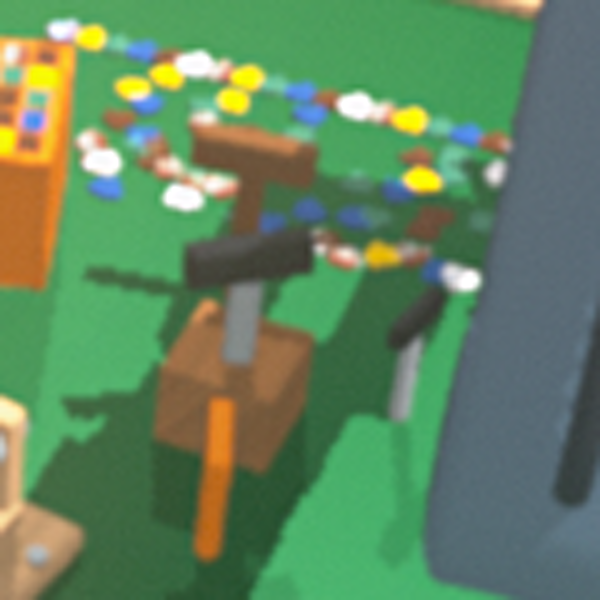

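Confirmed: the larger black-handled key stands in the block at crop (250,255), and the smaller black one is at (415,320). Its handle top is at z 0.138, against 0.136 expected. Next I'll bring the wrist camera over the easel.

Careful with the scale: shifts go in shares of 0.4 m and turns go in shares of 90 degrees. That gives: 0.4 m is 1, -0.138 m is -0.345, -71 degrees is -0.7889.

Emit:
jog_arm(
  motion=[
    [[0.125, -0.075, -0.025, 0, 0, -0.1, 0.088], [0.25, -0.1375, -0.05, 0, 0, -0.2, 0.088], [0.375, -0.2075, -0.075, 0, 0, -0.3, 0.088], [0.5, -0.275, -0.1, 0, 0, -0.4, 0.088], [0.625, -0.345, -0.125, 0, 0, -0.5, 0.088], [0.75, -0.4125, -0.15, 0, 0, -0.6, 0.088], [0.875, -0.4825, -0.15, 0, 0, -0.7, 0.088], [1, -0.55, -0.15, 0, 0, -0.7889, 0.088]],
  ],
)

```text
t: 1.1
tool_pos: [0.4944, -0.2047, 0.2677]
tcp_rot: [[-0.003, 1.0, 0.0], [1.0, 0.003, -0.0], [-0.0, 0.0, -1.0]]
force: [1.0, -0.3, -0.3]
gripper_width: 0.0882
grip_force: 0.0
```

Converted, 0.115 m is 0.2875, 0.1 m is 0.25.

Emit:
jog_arm(
  motion=[
    [[0.0625, 0.055, 0, 0, 0, 0, 0.088], [0.125, 0.1125, 0, 0, 0, 0, 0.088], [0.2, 0.175, 0, 0, 0, 0, 0.088], [0.25, 0.225, 0, 0, 0, 0, 0.088], [0.2875, 0.25, 0, 0, 0, 0, 0.088], [0.2875, 0.25, 0, 0, 0, 0, 0.088], [0.2875, 0.25, 0, 0, 0, 0, 0.088], [0.2875, 0.25, 0, 0, 0, 0, 0.088]],
  ],
)

```text
t: 2.1
tool_pos: [0.5932, -0.0924, 0.2678]
tcp_rot: [[0.003, 1.0, -0.0], [1.0, -0.003, -0.0], [-0.0, -0.0, -1.0]]
force: [-0.2, 0.0, 0.2]
gripper_width: 0.0882
grip_force: 0.0
```

```bash
python3 - <<'E'
from h import *
s,p,d,P=snap("wrist");print(s["t"],s["tool_pos"])
cv2.imwrite("pics/w1.png",p);np.savez("pics/w1.npz",p=p,P=P)
cv2.imwrite("pics/w1b.png",cv2.resize(p,(800,600),interpolation=cv2.INTER_CUBIC))
E
```

```text
2.1 [ 0.59317829 -0.09240905  0.26783263]
```

View pics/w1b.png

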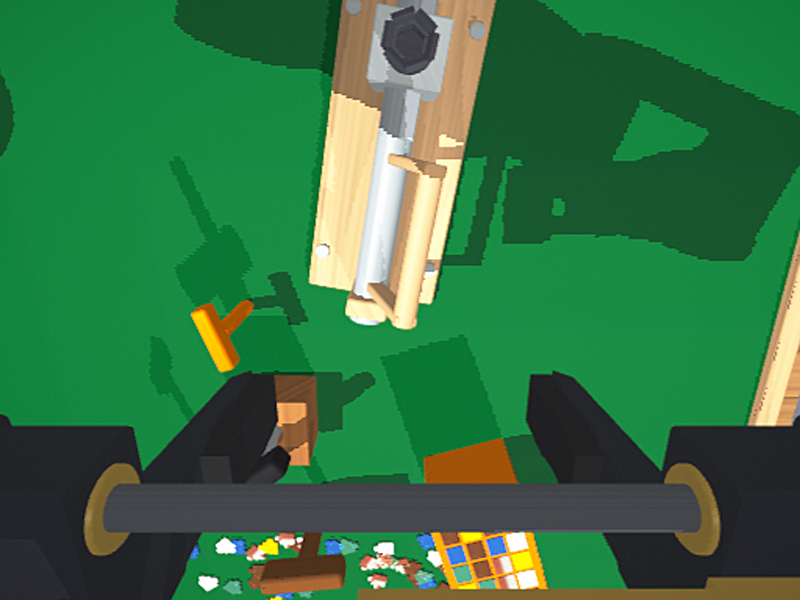

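The wrist view shows the screw head at (410,40), the shaft running down to (365,300) and the rail from (430,170) to (405,325), leaning towards +x. I'll measure these.

```bash
python3 - <<'E'
from h import *
f=np.load("pics/w1.npz");p,P=f["p"],f["P"];hsv=cv2.cvtColor(p,cv2.COLOR_BGR2HSV);u,v=np.meshgrid(range(512),range(384))
z=P[...,2];R=(u>190)&(u<320)&(v<212)
wood=(hsv[...,0]>8)&(hsv[...,0]<28)&(hsv[...,1]>50)
# plate edges: extremes
m=R&wood&(z>.009)&(z<.019);q=P[m].astype(np.float32);print("plate n",len(q),"z",np.median(q[:,2]),cv2.minAreaRect(q[:,:2]*1000))
# shaft: grey/white z .055-.078
m=R&(hsv[...,1]<40)&(z>.055)&(z<.08)&(v>58)&(v<185);q=P[m];print("shaft n",len(q),"zmax",np.percentile(q[:,2],[50,95,99]))
top=q[q[:,2]>np.percentile(q[:,2],75)];l=cv2.fitLine(top[:,:2].astype(np.float32),cv2.DIST_HUBER,0,1e-4,1e-4).ravel();print("shaft line",l,"yaw",np.degrees(np.arctan2(-l[0],l[1]))%180)
m=R&wood&(z>.1);q=P[m];print("rail/arm n",len(q),np.percentile(q[:,2],[5,50,95,99]))
m=R&wood&(z>.1)&(v>112)&(v<195);q=P[m]
l=cv2.fitLine(q[:,:2].astype(np.float32),cv2.DIST_HUBER,0,1e-4,1e-4).ravel();print("rail line",l)
for a in range(-130,30,15):
    k=abs(q[:,1]-a/1000)<.004
    if k.sum()>5:
        t=q[k];print(a,k.sum(),"x",t[:,0].min().round(4),t[:,0].max().round(4),"zmax",t[:,2].max().round(4),"x@zmax",t[t[:,2].argmax(),0].round(4))
m=(v<60)&(u>225)&(u<300)&(z>.112)&(z<.13);q=P[m];print("screw n",len(q),np.percentile(q[:,2],[5,50,95]),cv2.minEnclosingCircle(q[:,:2].astype(np.float32)*1000),q.mean(0))
E
```

```text
plate n 8757 z 0.015188145 ((586.9381713867188, -18.2490234375), (258.6054992675781, 120.04315185546875), 79.62616729736328)
shaft n 2657 zmax [0.07320477 0.07579333 0.07648656]
shaft line [ 0.1804327   0.9835873   0.5777127  -0.06616688] yaw 169.60504
rail/arm n 1653 [0.11096439 0.14242616 0.14499889 0.44603728]
rail line [ 0.25267458  0.96755135  0.6052379  -0.06787726]
-115 44 x 0.5756 0.6054 zmax 0.1448 x@zmax 0.5978
-100 90 x 0.5914 0.6084 zmax 0.1448 x@zmax 0.6009
-85 94 x 0.5947 0.6104 zmax 0.1459 x@zmax 0.6029
-70 97 x 0.5968 0.6133 zmax 0.1449 x@zmax 0.6068
-55 104 x 0.5999 0.6161 zmax 0.146 x@zmax 0.6106
-40 113 x 0.6028 0.6189 zmax 0.1454 x@zmax 0.6133
-25 13 x 0.6057 0.6204 zmax 0.1457 x@zmax 0.6122
-10 15 x 0.5946 0.5946 zmax 0.446 x@zmax 0.5946
screw n 893 [0.11717166 0.12078941 0.12315784] ((599.6064453125, 50.91624450683594), 18.171918869018555) [0.59948222 0.05156902 0.12040988]
```

Shaft yaw is -10.4° and its top sits at z 0.075. The screw is at (0.5995, 0.051), exactly on the shaft line. The rail is at easel x +27 mm, z 0.136, which gives radius 80.7 mm, so the prop is turned 0.69 rad too far. All of this agrees with the given sizes. Now I'll cage the rail.

Converted, 0.15 m is 0.375, 0.115 m is 0.2875, 10.2 degrees is 0.1133.

Emit:
jog_arm(
  motion=[
    [[0.015, 0.01, 0.075, 0, 0, 0.0444, 0.088], [0.045, 0.0275, 0.175, 0, 0, 0.1133, 0.088], [0.045, 0.0275, 0.2875, 0, 0, 0.1133, 0.088], [0.045, 0.0275, 0.375, 0, 0, 0.1133, 0.088], [0.045, 0.0275, 0.375, 0, 0, 0.1133, 0.05], [0.045, 0.0275, 0.375, 0, 0, 0.1133, 0.021], [0.045, 0.0275, 0.375, 0, 0, 0.1133, 0.021], [0.045, 0.0275, 0.375, 0, 0, 0.1133, 0.021]],
  ],
)

```text
t: 3.15
tool_pos: [0.6056, -0.0739, 0.1194]
tcp_rot: [[0.179, 0.984, 0.003], [0.984, -0.179, -0.001], [-0.0, 0.003, -1.0]]
force: [0.1, 0.3, -0.3]
gripper_width: 0.0502
grip_force: 0.0
```

Converted, -0.055 m is -0.1375, -0.047 m is -0.1175.

Emit:
jog_arm(
  motion=[
    [[0, 0, 0, 0, 0, 0, 0.021], [0, 0, 0, 0, 0, 0, 0.021], [0, 0, 0, 0, 0, 0, 0.021], [0, -0.03, -0.005, 0, 0, 0, 0.021], [0, -0.06, -0.01, 0, 0, 0, 0.021], [0, -0.09, -0.0075, 0, 0, 0, 0.021], [0, -0.1175, -0.0025, 0, 0, 0, 0.021], [0, -0.1375, 0, 0, 0, 0, 0.021]],
  ],
)

```text
t: 4.15
tool_pos: [0.5496, -0.0635, 0.1175]
tcp_rot: [[0.179, 0.984, -0.0], [0.984, -0.179, 0.0], [0.0, -0.0, -1.0]]
force: [-0.9, -0.2, 0.6]
gripper_width: 0.021
grip_force: 0.0
```

```bash
cat > rail.py <<'E'
from h import *
def shaftrail(n="wrist",dbg=0,vm=384):
    s,p,d,P=snap(n);hsv=cv2.cvtColor(p,cv2.COLOR_BGR2HSV);z=P[...,2]
    psi=-.1815;O=np.array([.5878,-.0127]);D=P[...,:2]-O
    X=D[...,0]*np.cos(psi)+D[...,1]*np.sin(psi);Y=-D[...,0]*np.sin(psi)+D[...,1]*np.cos(psi)
    print(s["t"],s["tool_pos"].round(4),s["force"].round(2),s["torque"].round(3),s["gripper_width"])
    return s,p,P,hsv,X,Y,z
E
python3 - <<'E'
from rail import *
s,p,P,hsv,X,Y,z=shaftrail()
cv2.imwrite("pics/w2.png",p)
wood=(hsv[...,0]>8)&(hsv[...,0]<28)&(hsv[...,1]>50)
m=wood&(z>.11)&(z<.16)&(abs(X)<.07)&(Y>-.1)&(Y<-.016)
for a in range(-100,-10,10):
    k=m&(abs(Y*1000-a)<4)
    if k.sum()>8:
        i=z[k].argmax();print(a,k.sum(),"x",X[k].min().round(4),X[k].max().round(4),"z",z[k].max().round(4))
m=(hsv[...,1]<40)&(z>.055)&(z<.08)&(abs(X)<.02)&(Y>-.02)&(Y<.03);print("shaft",m.sum(),X[m].min(),X[m].max(),z[m].max(),X[m&(z>.073)].mean())
m=(z>.117)&(z<.13)&(abs(Y-.065)<.025)&(abs(X)<.03);print("screw",m.sum(),X[m].min(),X[m].max(),Y[m].min(),Y[m].max(),np.median(z[m]))
E
```

```text
4.15 [ 0.5496 -0.0635  0.1175] [-0.89 -0.2   0.6 ] [-0.028 -0.085 -0.035] 0.021010028664842625
-70 263 x -0.0167 0.035 z 0.1554
-60 356 x 0.0195 0.0349 z 0.1457
-50 380 x -0.0436 0.0349 z 0.1516
-40 392 x 0.0196 0.035 z 0.1458
-30 414 x 0.0195 0.0352 z 0.1456
-20 443 x 0.0195 0.0352 z 0.1456
shaft 2305 -0.013671355638939953 0.013760133367657117 0.07780661944234328 -0.000837562597277884
screw 1903 -0.017050867411669966 0.01740918978120143 0.046509779748025955 0.07111825296952587 0.12091936034402502
```

The rail reads as unmoved, so I'll look.

```bash
python3 - <<'E'
import cv2
cv2.imwrite("pics/w2b.png",cv2.resize(cv2.imread("pics/w2.png"),(640,480)))
E
```

```text
(no output)
```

View pics/w2b.png

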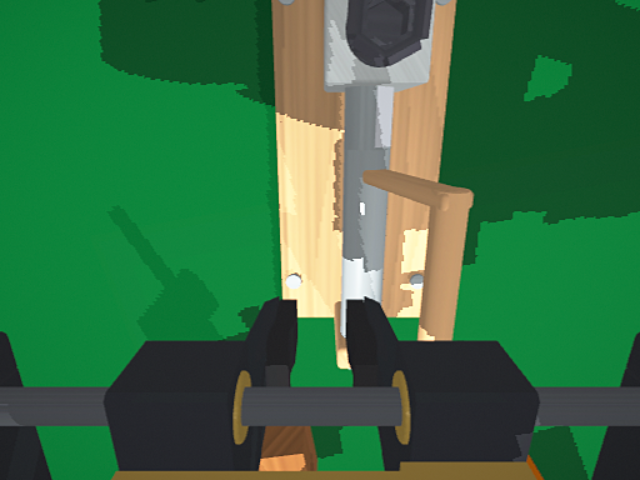

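```bash
python3 - <<'E'
from rail import *
for n in("side","top"):
    s,p,P,hsv,X,Y,z=shaftrail(n)
    cv2.imwrite(f"pics/{n}2.png",p)
    wood=(hsv[...,0]>8)&(hsv[...,0]<28)&(hsv[...,1]>50)
    m=wood&(z>.11)&(z<.16)&(abs(X)<.07)&(Y>-.12)&(Y<.01)
    for a in range(-110,10,10):
        k=m&(abs(Y*1000-a)<4)
        if k.sum()>3: print(a,k.sum(),"x",X[k].min().round(4),X[k].max().round(4),"z",z[k].max().round(4))
a=cv2.imread("pics/side2.png")[110:290,150:330];cv2.imwrite("pics/side2c.png",cv2.resize(a,(600,600),interpolation=cv2.INTER_CUBIC))
E
```

```text
4.2 [ 0.5489 -0.0632  0.1173] [-0.47  0.54 -0.25] [-0.064 -0.112 -0.01 ] 0.0205627221456408
-80 7 x 0.0184 0.0316 z 0.1474
-70 17 x -0.0519 0.0295 z 0.1589
-60 19 x -0.0525 0.029 z 0.1596
-50 22 x -0.0541 0.0301 z 0.1597
-40 14 x 0.0176 0.03 z 0.1477
-30 14 x 0.019 0.032 z 0.148
-20 13 x 0.0187 0.0301 z 0.1482
-10 39 x 0.0088 0.0312 z 0.147
0 11 x 0.0081 0.0309 z 0.1442
4.25 [ 0.5496 -0.0634  0.1175] [-0.34  0.44  1.11] [-0.009 -0.051  0.03 ] 0.021165426565721634
```

View pics/side2c.png

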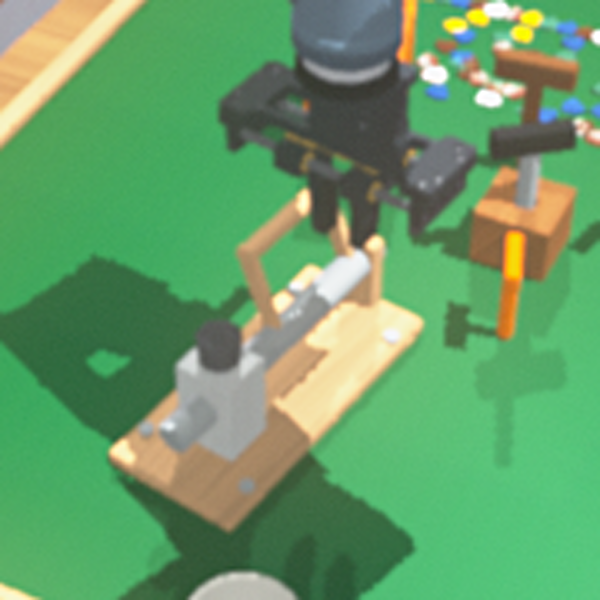

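The side crop shows the closed fingers at (345,200) and the rail, unmoved, at (245,250)-(305,200). The loose cage left the rail behind, so I'll go back over it and grip it firmly.

Converted, -0.055 m is -0.1375, -0.05 m is -0.125.

Emit:
jog_arm(
  motion=[
    [[0, 0, -0.125, 0, 0, 0, 0.06], [0, 0.0375, -0.1375, 0, 0, 0, 0.06], [0, 0.1375, -0.1375, 0, 0, 0, 0.06], [0, 0.1375, -0.1375, 0, 0, 0, 0.06], [0, 0.1375, -0.0625, 0, 0, 0, 0.06], [0, 0.1375, 0.005, 0, 0, 0, 0.06], [0, 0.1375, 0.005, 0, 0, 0, 0.0], [0, 0.1375, 0.005, 0, 0, 0, 0.0]],
  ],
)

```text
t: 5.3
tool_pos: [0.605, -0.0737, 0.1167]
tcp_rot: [[0.179, 0.984, 0.001], [0.984, -0.179, -0.0], [-0.0, 0.001, -1.0]]
force: [0.4, -0.4, 0.1]
gripper_width: 0.0421
grip_force: 0.0
```

Emit:
jog_arm(
  motion=[
    [[0, 0, 0, 0, 0, 0, 0.0], [0, 0, 0, 0, 0, 0, 0.0], [0, 0, 0, 0, 0, 0, 0.0], [0, 0, 0, 0, 0, 0, 0.0], [0, 0, 0, 0, 0, 0, 0.0], [0, 0, 0, 0, 0, 0, 0.0], [0, 0, 0, 0, 0, 0, 0.0], [0, 0, 0, 0, 0, 0, 0.0]],
  ],
)

```text
t: 6.3
tool_pos: [0.6047, -0.0735, 0.1157]
tcp_rot: [[0.179, 0.984, -0.0], [0.984, -0.179, 0.0], [0.0, -0.0, -1.0]]
force: [-0.7, -0.2, 0.7]
gripper_width: 0.0004
grip_force: 0.0
```

```bash
python3 - <<'E'
from rail import *
print("old tcp proj crop",(proj("side",[.5489,-.0632,.1173])-[150,110])/.3)
s,p,P,hsv,X,Y,z=shaftrail("side")
q=proj("side",s["tool_pos"]);print((q-[150,110])/.3)
b=cv2.resize(p[110:260,180:330],(600,600),interpolation=cv2.INTER_CUBIC)
for r in(s["tool_pos"],[.6041,-.0747,.136]):
    c=((proj("side",r)[0]-[180,110])*4).astype(int);cv2.drawMarker(b,c.tolist(),(255,0,255),0,16,1)
cv2.imwrite("pics/s3.png",b)
E
```

```text
old tcp proj crop [[339.30746926 266.57606988]]
6.3 [ 0.6047 -0.0735  0.1157] [-0.65 -0.21  0.66] [-0.073 -0.053  0.018] 0.0004070968672800886
[[281.3486204  239.97124652]]
```

View pics/s3.png

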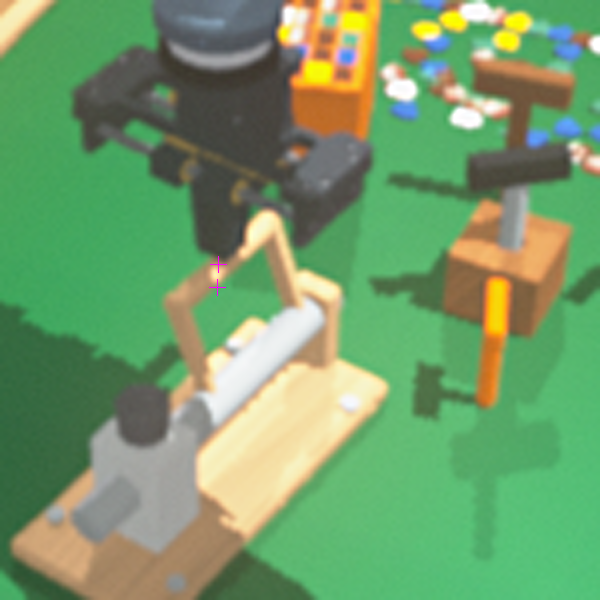

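The reported TCP projects to (218,287), but the fingertips show at about (220,250), behind and above the rail. So the real finger ends sit short of the reported TCP. I'll measure that in the wrist depth.

```bash
python3 - <<'E'
from rail import *
def rep(P,s,lab):
    T=(P-s["tool_pos"])@s["tcp_rot"]
    m=(abs(T[...,0])<.04)&(abs(T[...,1])<.06)&(T[...,2]>-.1)&(T[...,2]<.02)
    t=T[m];print(lab,m.sum(),"zmax pcts",np.percentile(t[:,2],[50,90,98,99.5]).round(4))
    e=t[t[:,2]>np.percentile(t[:,2],90)];print(" tip x",e[:,0].min().round(4),e[:,0].max().round(4),"y",e[:,1].min().round(4),e[:,1].max().round(4))
    for lo in np.arange(-.08,.02,.008):
        k=t[(t[:,2]>=lo)&(t[:,2]<lo+.008)]
        if len(k)>5:print("  ",lo.round(3),len(k),k[:,:2].min(0).round(4),k[:,:2].max(0).round(4))
f=np.load("pics/w1.npz");rep(f["P"],{"tool_pos":np.array([.59317829,-.09240905,.26783263]),"tcp_rot":np.array([[.003,1,0],[1,-.003,0],[0,0,-1.]])},"w1")
s,p,P,hsv,X,Y,z=shaftrail();rep(P,s,"now")
cv2.imwrite("pics/w4.png",p)
E
```

```text
w1 8786 zmax pcts [-0.0696 -0.0427 -0.0345 -0.0326]
 tip x -0.0102 0.0103 y -0.0566 0.0589
   -0.08 1842 [-0.004  -0.0598] [0.0107 0.06  ]
   -0.072 1082 [-0.01   -0.0594] [0.0107 0.06  ]
   -0.064 1139 [-0.0103 -0.0585] [0.0108 0.06  ]
   -0.056 1087 [-0.0104 -0.0582] [0.0105 0.0599]
   -0.048 779 [-0.0101 -0.057 ] [0.0104 0.0589]
   -0.04 609 [-0.0102 -0.0566] [0.0103 0.0585]
   -0.032 21 [-0.0085 -0.0498] [0.0082 0.052 ]
6.35 [ 0.6047 -0.0735  0.1157] [ 0.16 -0.58 -0.83] [-0.046 -0.112  0.007] 0.00046251622049316415
now 5733 zmax pcts [-0.0526 -0.0267 -0.0236 -0.0223]
 tip x 0.002 0.0399 y -0.0077 0.0082
   -0.08 1082 [-0.0012 -0.0087] [0.0109 0.0112]
   -0.072 521 [ 0.0072 -0.0147] [0.011  0.0171]
   -0.064 654 [ 0.0003 -0.0148] [0.0109 0.0172]
   -0.056 675 [-0.0092 -0.0141] [0.0107 0.0165]
   -0.048 454 [ 0.0076 -0.0134] [0.0109 0.0158]
   -0.04 329 [ 0.0076 -0.0126] [0.0105 0.0153]
   -0.032 1564 [-0.04   -0.0077] [0.04  0.008]
   -0.024 155 [ 0.002  -0.0077] [0.0395 0.0082]
```

The finger ends sit about 32.5 mm behind the reported TCP, and about 1 mm towards +y. They cleared the rail top by 2 mm. I'll carry that offset from here on: open, go down 31 mm and cage the rail.

Converted, 0.031 m is 0.0775, 0.005 m is 0.0125.

Emit:
jog_arm(
  motion=[
    [[0, 0, 0, 0, 0, 0, 0.06], [0, 0, 0, 0, 0, 0, 0.06], [0, 0, 0, 0, 0, 0, 0.06], [0, 0, 0, 0, 0, 0, 0.06], [0, -0.0025, 0.0125, 0, 0, 0, 0.06], [0, -0.0025, 0.0775, 0, 0, 0, 0.06], [0, -0.0025, 0.0775, 0, 0, 0, 0.021], [0, -0.0025, 0.0775, 0, 0, 0, 0.021]],
  ],
)

```text
t: 7.4
tool_pos: [0.6039, -0.0734, 0.0851]
tcp_rot: [[0.179, 0.984, 0.0], [0.984, -0.179, -0.0], [0.0, 0.0, -1.0]]
force: [0.1, -0.0, 0.2]
gripper_width: 0.0422
grip_force: 0.0
```

Converted, -0.054 m is -0.135, -0.046 m is -0.115.

Emit:
jog_arm(
  motion=[
    [[0, 0, 0, 0, 0, 0, 0.021], [0, 0, 0, 0, 0, 0, 0.021], [0, -0.015, -0.0025, 0, 0, 0, 0.021], [0, -0.04, -0.0075, 0, 0, 0, 0.021], [0, -0.065, -0.01, 0, 0, 0, 0.021], [0, -0.09, -0.0075, 0, 0, 0, 0.021], [0, -0.115, -0.0025, 0, 0, 0, 0.021], [0, -0.135, 0, 0, 0, 0, 0.021]],
  ],
)

```text
t: 8.4
tool_pos: [0.55, -0.0637, 0.0846]
tcp_rot: [[0.179, 0.984, 0.0], [0.984, -0.179, -0.0], [-0.0, 0.0, -1.0]]
force: [4.3, -1.2, -0.4]
gripper_width: 0.0213
grip_force: 2.3
```

```bash
cat >> rail.py <<'E'
def measure():
    s,p,P,hsv,X,Y,z=shaftrail()
    wood=(hsv[...,0]>8)&(hsv[...,0]<28)&(hsv[...,1]>50)
    m=wood&(z>.11)&(z<.15)&(abs(X)<.07)
    for a in range(-110,0,10):
        k=m&(abs(Y*1000-a)<4)
        if k.sum()>20:
            a1,a2=np.percentile(X[k],[1,99]);print(a,k.sum(),"x",a1.round(4),a2.round(4),"mid",((a1+a2)/2).round(4),"z",np.percentile(z[k],97).round(4))
    # flat: shaft part between bracket and collar, Y .0..0.04, fit plane normals
    m=(hsv[...,1]<60)&(z>.055)&(z<.082)&(abs(X)<.016)&(Y>.012)&(Y<.038)
    xs=np.arange(-.014,.015,.002)
    print("profile",[(round(float(x*1e3)),round(float(np.median(z[m&(abs(X-x)<.001)])*1e3),1)) for x in xs if (m&(abs(X-x)<.001)).sum()>4])
    return s,p,P,hsv,X,Y,z
E
python3 -c "
from rail import *
r=measure();cv2.imwrite('pics/w5.png',r[1])"
```

```text
8.4 [ 0.55   -0.0637  0.0846] [ 4.26 -1.18 -0.42] [-0.307 -0.745  0.025] 0.021263852015592416
-110 361 x -0.0323 -0.0123 mid -0.0223 z 0.1459
-100 365 x -0.0312 -0.0161 mid -0.0236 z 0.146
-90 147 x -0.0306 -0.0174 mid -0.024 z 0.1463
-70 320 x -0.0314 -0.0162 mid -0.0238 z 0.1461
-60 485 x -0.0314 -0.0155 mid -0.0234 z 0.1461
-50 560 x -0.0374 -0.0141 mid -0.0257 z 0.1461
-40 555 x -0.0317 -0.0161 mid -0.0239 z 0.1462
-30 603 x -0.0315 -0.0163 mid -0.0239 z 0.1462
-20 627 x -0.0314 -0.0162 mid -0.0238 z 0.1463
-10 809 x -0.0322 -0.0078 mid -0.02 z 0.1462
profile [(-14, 64.9), (-12, 68.3), (-10, 70.8), (-8, 72.5), (-6, 73.8), (-4, 73.8), (-2, 73.7), (0, 73.8), (2, 73.6), (4, 73.6), (6, 73.4), (8, 73.0), (10, 71.0), (12, 68.6), (14, 65.7)]
```

The rail now follows (mid −23.9 mm, target −27.4), and the flat's profile is visible and nearly level. One small further push.

Converted, -0.0033 m is -0.0083, -0.0028 m is -0.007.

Emit:
jog_arm(
  motion=[
    [[0, -0.0025, 0, 0, 0, 0, 0.021], [0, -0.005, 0, 0, 0, 0, 0.021], [0, -0.0083, 0, 0, 0, 0, 0.021], [0, -0.0083, 0, 0, 0, 0, 0.021], [0, -0.0083, 0, 0, 0, 0, 0.021], [0, -0.007, 0, 0, 0, 0, 0.04], [0, -0.007, 0, 0, 0, 0, 0.06], [0, -0.007, 0, 0, 0, 0, 0.06]],
  ],
)

```text
t: 9.45
tool_pos: [0.5476, -0.0631, 0.0848]
tcp_rot: [[0.179, 0.984, -0.0], [0.984, -0.179, 0.0], [0.0, -0.0, -1.0]]
force: [-0.2, -0.3, -0.7]
gripper_width: 0.049
grip_force: 0.0
```

```bash
cat >> rail.py <<'E'
def slope(r):
    s,p,P,hsv,X,Y,z=r
    m=(hsv[...,1]<60)&(z>.055)&(z<.082)&(abs(X)<.0058)&(Y>.012)&(Y<.038)
    A=np.c_[X[m],Y[m],np.ones(m.sum())];c=np.linalg.lstsq(A,z[m],rcond=None)[0];print("flat plane slopes x,y",c.round(4),"n",m.sum())
E
python3 -c "
from rail import *
r=measure();slope(r);r=measure();slope(r)" | grep -v '^-[159]'
```

```text
9.45 [ 0.5476 -0.0631  0.0848] [-0.22 -0.27 -0.7 ] [-0.055 -0.095  0.052] 0.04898805684210369
-70 359 x -0.0344 -0.0035 mid -0.0189 z 0.1451
-60 470 x -0.0343 -0.0193 mid -0.0268 z 0.1452
-40 542 x -0.0345 -0.0193 mid -0.0269 z 0.145
-30 577 x -0.0349 -0.0192 mid -0.027 z 0.1451
-20 616 x -0.0348 -0.0194 mid -0.0271 z 0.145
profile [(-14, 65.1), (-12, 68.2), (-10, 70.9), (-8, 72.7), (-6, 73.7), (-4, 73.6), (-2, 73.7), (0, 73.6), (2, 73.7), (4, 73.6), (6, 73.6), (8, 72.8), (10, 71.1), (12, 68.6), (14, 65.6)]
flat plane slopes x,y [-0.0079  0.0039  0.0735] n 890
9.5 [ 0.5477 -0.0631  0.0848] [-0.03  0.87 -0.02] [-0.071 -0.071  0.03 ] 0.0529894688674586
-70 354 x -0.0343 -0.0108 mid -0.0225 z 0.1449
-60 454 x -0.0346 -0.0192 mid -0.0269 z 0.145
-40 543 x -0.0345 -0.0192 mid -0.0269 z 0.145
-30 582 x -0.0349 -0.0195 mid -0.0272 z 0.1451
-20 618 x -0.0347 -0.0193 mid -0.027 z 0.1451
profile [(-14, 65.1), (-12, 68.3), (-10, 70.8), (-8, 72.7), (-6, 73.7), (-4, 73.7), (-2, 73.7), (0, 73.7), (2, 73.6), (4, 73.6), (6, 73.7), (8, 72.8), (10, 71.3), (12, 68.6), (14, 65.8)]
flat plane slopes x,y [-0.0164  0.0024  0.0736] n 892
```

The flat is level to about 0.01 rad and released. Now I'll go up and across so the camera can read the hex socket's yaw.

Converted, 0.07 m is 0.175, -0.06 m is -0.15.

Emit:
jog_arm(
  motion=[
    [[0, 0, -0.05, 0, 0, 0, 0.06], [0, 0, -0.1125, 0, 0, 0, 0.088], [0.05, 0.025, -0.15, 0, 0, 0, 0.088], [0.1, 0.05, -0.15, 0, 0, 0, 0.088], [0.15, 0.07, -0.15, 0, 0, 0, 0.088], [0.175, 0.075, -0.15, 0, 0, 0, 0.088], [0.175, 0.075, -0.15, 0, 0, 0, 0.088], [0.175, 0.075, -0.15, 0, 0, 0, 0.088]],
  ],
)

```text
t: 10.55
tool_pos: [0.5893, 0.0001, 0.1442]
tcp_rot: [[0.179, 0.984, -0.001], [0.984, -0.179, -0.0], [-0.0, -0.001, -1.0]]
force: [-0.4, -0.6, -0.0]
gripper_width: 0.0881
grip_force: 0.0
```

```bash
python3 - <<'E'
from rail import *
s,p,P,hsv,X,Y,z=r=shaftrail();slope(r)
np.savez("pics/w6.npz",p=p,P=P,X=X,Y=Y,z=z)
m=(z>.112)&(abs(Y-.065)<.03)&(abs(X)<.03)&(z<.13);v,u=np.where(m);print(u.min(),u.max(),v.min(),v.max(),np.median(z[m]))
c=[int((u.min()+u.max())/2),int((v.min()+v.max())/2)];print(c)
b=p[max(c[1]-40,0):c[1]+40,c[0]-40:c[0]+40];b=cv2.resize(b,(600,600),interpolation=cv2.INTER_CUBIC)
cv2.imwrite("pics/w6.png",cv2.convertScaleAbs(b,alpha=2,beta=0))
E
```

```text
10.55 [5.893e-01 1.000e-04 1.442e-01] [-0.43 -0.62 -0.04] [-0.099 -0.134 -0.026] 0.08811499325729641
flat plane slopes x,y [-0.0035  0.0053  0.0735] n 365
231 282 114 168 0.12084827703719901
[256, 141]
```

View pics/w6.png

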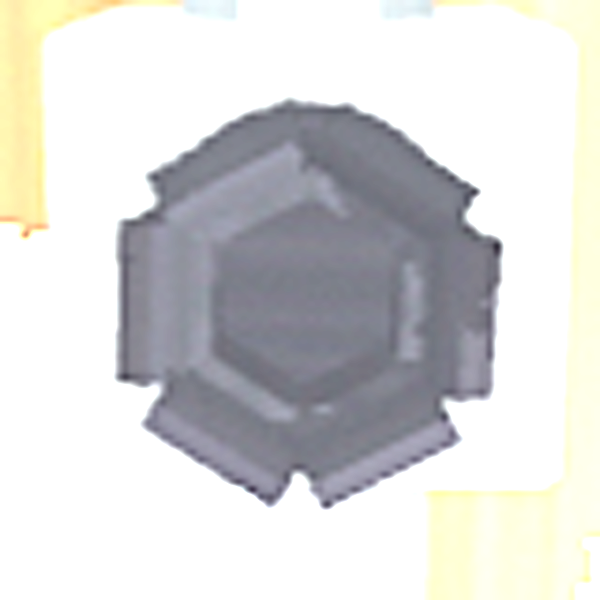

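In the crop the socket's flats are at left and right (x 215 and 392) and its corners at (300,200) and (300,385). So the screw's x lies along the easel's x to about 2°, modulo 60°. The key must therefore enter at tool yaw −10.4° + 60° = 49.6°. Now over to the key.

Converted, -0.324 m is -0.81, -0.108 m is -0.27, 42.8 degrees is 0.4756.

Emit:
jog_arm(
  motion=[
    [[-0.1, -0.035, -0.04, 0, 0, 0.0667, 0.06], [-0.2125, -0.07, -0.04, 0, 0, 0.1444, 0.06], [-0.35, -0.1175, -0.04, 0, 0, 0.2222, 0.06], [-0.4875, -0.1625, -0.04, 0, 0, 0.3111, 0.06], [-0.6125, -0.205, -0.04, 0, 0, 0.3889, 0.06], [-0.7375, -0.245, -0.04, 0, 0, 0.4756, 0.06], [-0.81, -0.27, -0.04, 0, 0, 0.4756, 0.06], [-0.81, -0.27, -0.04, 0, 0, 0.4756, 0.06]],
  ],
)

```text
t: 11.6
tool_pos: [0.4242, -0.3013, 0.1608]
tcp_rot: [[0.802, 0.597, 0.0], [0.597, -0.802, -0.0], [-0.0, 0.0, -1.0]]
force: [1.1, -0.3, 0.1]
gripper_width: 0.0597
grip_force: 0.0
```

```bash
python3 - <<'E'
from h import *
f=np.load("pics/w6.npz");m=(f["z"]>.1195)&(f["z"]<.126)&(abs(f["Y"]-.065)<.025)&(abs(f["X"])<.025)
print("screw",cv2.minEnclosingCircle(f["P"][m][:,:2].astype(np.float32)*1000),np.percentile(f["z"][m],[10,50,90]))
# socket floor
m=(f["z"]>.095)&(f["z"]<.107)&(abs(f["Y"]-.065)<.01)&(abs(f["X"])<.01);print("floor",m.sum(),np.median(f["z"][m]),f["X"][m].min(),f["X"][m].max(),f["X"][m].mean())
s,p,d,P=snap("wrist");print(s["t"],s["tool_pos"],s["tcp_rot"][:,0]);cv2.imwrite("pics/w7.png",p)
z=P[...,2];hsv=cv2.cvtColor(p,cv2.COLOR_BGR2HSV)
near=np.hypot(P[...,0]-.465,P[...,1]+.269)<.06
m=near&(z>.125)&(z<.15);n,l,st,_=cv2.connectedComponentsWithStats(m.astype(np.uint8));i=1+st[1:,4].argmax();q=P[l==i]
print("key",len(q),np.percentile(q[:,2],[5,50,95]),cv2.minAreaRect(q[:,:2].astype(np.float32)*1000),q.mean(0))
A=np.c_[q[:,:2]-q[:,:2].mean(0),np.ones(len(q))];print("tilt",np.linalg.lstsq(A,q[:,2],rcond=None)[0])
m=near&(z>.045)&(z<.06);q=P[m];print("stand",cv2.minAreaRect(q[:,:2].astype(np.float32)*1000),np.median(q[:,2]))
E
```

```text
screw ((599.5599975585938, 50.95038986206055), 18.308801651000977) [0.12015389 0.12152457 0.12283528]
floor 456 0.10314120883804248 -0.008716741720272654 0.008560307423778056 0.00010497738078353148
11.6 [ 0.42423339 -0.30125057  0.16084195] [ 8.02360193e-01  5.96840073e-01 -2.21435881e-04]
key 2921 [0.13435427 0.13686583 0.1381266 ] ((467.8337097167969, -272.5132141113281), (74.48039245605469, 17.626102447509766), 37.54947280883789) [ 0.46977895 -0.27120639  0.13669   ]
tilt [ 0.00569026 -0.0101254   0.13669   ]
stand ((467.6310729980469, -272.8240661621094), (69.95093536376953, 70.03750610351562), 88.88688659667969) 0.05620354212609169
```

The key is in the stand's centre at (0.4678, −0.2725), yaw 37.5°. Handle size 74x18 mm, upright, as described. Now to grasp it.

Converted, 0.088 m is 0.22, 0.001 m is 0.0025, -0.9 degrees is -0.01.

Emit:
jog_arm(
  motion=[
    [[0.0875, 0.0025, 0, 0, 0, -0.01, 0.06], [0.13, 0.005, 0.0125, 0, 0, -0.01, 0.06], [0.13, 0.005, 0.075, 0, 0, -0.01, 0.06], [0.13, 0.005, 0.15, 0, 0, -0.01, 0.06], [0.13, 0.005, 0.22, 0, 0, -0.01, 0.06], [0.13, 0.005, 0.22, 0, 0, -0.01, 0.06], [0.13, 0.005, 0.22, 0, 0, -0.01, 0.0], [0.13, 0.005, 0.22, 0, 0, -0.01, 0.0]],
  ],
)

```text
t: 12.65
tool_pos: [0.4693, -0.2701, 0.0742]
tcp_rot: [[0.79, 0.613, 0.002], [0.613, -0.79, -0.002], [0.0, 0.002, -1.0]]
force: [-0.0, 0.0, 0.4]
gripper_width: 0.0421
grip_force: 0.0
```

Converted, -0.07 m is -0.175, -0.05 m is -0.125.

Emit:
jog_arm(
  motion=[
    [[0, 0, 0, 0, 0, 0, 0.0], [0, 0, 0, 0, 0, 0, 0.0], [0, 0, 0, 0, 0, 0, 0.0], [0, 0, 0, 0, 0, 0, 0.0], [0, 0, -0.0375, 0, 0, 0, 0.0], [0, 0, -0.075, 0, 0, 0, 0.0], [0, 0, -0.125, 0, 0, 0, 0.0], [0, 0, -0.175, 0, 0, 0, 0.0]],
  ],
)

```text
t: 13.65
tool_pos: [0.4684, -0.2694, 0.1443]
tcp_rot: [[0.79, 0.613, 0.0], [0.613, -0.79, -0.0], [0.0, 0.0, -1.0]]
force: [-0.4, 0.1, -0.9]
gripper_width: 0.0178
grip_force: 30.0
```

Held: width 17.8 mm, 30 N. Carrying it over the screw.

Converted, 0.302 m is 0.755, 0.18 m is 0.45, -11.8 degrees is -0.1311.

Emit:
jog_arm(
  motion=[
    [[0, 0, -0.125, 0, 0, 0, 0.0], [0.075, -0.045, -0.2375, 0, 0, -0.0222, 0.0], [0.2, -0.1175, -0.25, 0, 0, -0.0444, 0.0], [0.325, -0.19, -0.25, 0, 0, -0.0667, 0.0], [0.45, -0.2625, -0.25, 0, 0, -0.0889, 0.0], [0.575, -0.335, -0.25, 0, 0, -0.1111, 0.0], [0.6875, -0.4, -0.25, 0, 0, -0.1311, 0.0], [0.755, -0.4375, -0.25, 0, 0, -0.1311, 0.0]],
  ],
)

```text
t: 14.65
tool_pos: [0.6001, 0.0566, 0.2438]
tcp_rot: [[0.646, 0.763, 0.001], [0.763, -0.646, 0.0], [0.001, 0.0, -1.0]]
force: [0.7, 0.2, -0.8]
gripper_width: 0.0181
grip_force: 30.0
```

Emit:
jog_arm(
  motion=[
    [[0, 0, 0, 0, 0, 0, 0.0], [0, 0, 0, 0, 0, 0, 0.0], [0, 0, 0, 0, 0, 0, 0.0], [0, 0, 0, 0, 0, 0, 0.0], [0, 0, 0, 0, 0, 0, 0.0], [0, 0, 0, 0, 0, 0, 0.0], [0, 0, 0, 0, 0, 0, 0.0], [0, 0, 0, 0, 0, 0, 0.0]],
  ],
)

```text
t: 15.65
tool_pos: [0.5998, 0.0539, 0.2427]
tcp_rot: [[0.648, 0.762, -0.0], [0.762, -0.648, 0.0], [-0.0, -0.0, -1.0]]
force: [-0.8, 0.5, -0.4]
gripper_width: 0.0175
grip_force: 30.0
```

```bash
cat > look.py <<'E'
from rail import *
def look(name):
    s,p,P,hsv,X,Y,z=shaftrail();R=s["tcp_rot"];print("yaw",np.degrees(np.arctan2(R[1,0],R[0,0])).round(2),"tilt",R[:2,2].round(4))
    cv2.imwrite(f"pics/{name}.png",p);T=(P-s["tool_pos"])@R
    m=(abs(T[...,1])<.02)&(T[...,2]>-.1)&(T[...,2]<.08)&(abs(T[...,0])<.06)
    for lo in np.arange(-.08,.08,.01):
        k=m&(T[...,2]>=lo)&(T[...,2]<lo+.01);t=T[k]
        if len(t)>8:
            a=np.percentile(t,[2,98],0);print(lo.round(2),len(t),"x",a[:,0].round(4),"y",a[:,1].round(4),"ymid",a[:,1].mean().round(4))
    m=(z>.117)&(z<.127)&(abs(Y-.065)<.028)&(abs(X)<.028);n,l,st,_=cv2.connectedComponentsWithStats(m.astype(np.uint8));q=P[l==1+st[1:,4].argmax()]
    print("screw",len(q),cv2.minEnclosingCircle(q[:,:2].astype(np.float32)*1000),np.median(q[:,2]))
    t=(q-s["tool_pos"])@R;print(" in tool: x",np.percentile(t[:,0],[1,99]).round(4)," y",np.percentile(t[:,1],[1,99]).round(4),"mid",np.percentile(t[:,1],[1,99]).mean().round(4))
E
python3 -c "
from look import *
look('w8')"
```

```text
15.65 [0.5998 0.0539 0.2427] [-0.8   0.52 -0.35] [-0.035 -0.085 -0.015] 0.017480190204014756
yaw 49.6 tilt [-0.0001  0.    ]
-0.08 1407 x [0.0007 0.0111] y [-0.019   0.0192] ymid 0.0001
-0.07 4936 x [-0.0366  0.0342] y [-0.0168  0.017 ] ymid 0.0001
-0.06 1023 x [-0.006   0.0353] y [-0.0191  0.0191] ymid 0.0
-0.05 626 x [0.0086 0.0352] y [-0.0194  0.0193] ymid -0.0001
-0.04 244 x [0.0086 0.0112] y [-0.0192  0.0195] ymid 0.0001
0.04 55 x [0.0032 0.0055] y [-0.0038  0.0071] ymid 0.0016
0.05 68 x [0.0002 0.0054] y [-0.0055  0.0088] ymid 0.0016
screw 591 ((599.779541015625, 51.19646453857422), 18.030935287475586) 0.12077081119317641
 in tool: x [-0.0156  0.0144]  y [-0.015   0.0182] mid 0.0016
```

In the tool frame, the key's axis (from the shank at x −2.5 mm, y +1.6 mm) and the screw's centre (−2.1, +1.7 mm) agree within 0.5 mm. The yaw is 49.6° and the shank is upright. Lowering.

Emit:
jog_arm(
  motion=[
    [[0.001, 0, 0.05, 0, 0, 0, 0.0], [0.001, 0, 0.1, 0, 0, 0, 0.0], [0.001, 0, 0.125, 0, 0, 0, 0.0], [0.001, 0, 0.1375, 0, 0, 0, 0.0], [0.001, 0, 0.1475, 0, 0, 0, 0.0], [0.001, 0, 0.155, 0, 0, 0, 0.0], [0.001, 0, 0.1625, 0, 0, 0, 0.0], [0.001, 0, 0.1675, 0, 0, 0, 0.0]],
  ],
)

```text
t: 16.7
tool_pos: [0.6002, 0.0542, 0.1758]
tcp_rot: [[0.648, 0.762, 0.0], [0.762, -0.648, -0.0], [0.0, 0.0, -1.0]]
force: [0.7, 0.4, -1.5]
gripper_width: 0.0178
grip_force: 30.0
```

Converted, 0.0105 m is 0.0263, 0.01 m is 0.025.

Emit:
jog_arm(
  motion=[
    [[0, 0, 0.005, 0, 0, 0, 0.0], [0, 0, 0.01, 0, 0, 0, 0.0], [0, 0, 0.015, 0, 0, 0, 0.0], [0, 0, 0.02, 0, 0, 0, 0.0], [0, 0, 0.0225, 0, 0, 0, 0.0], [0, 0, 0.025, 0, 0, 0, 0.0], [0, 0, 0.0263, 0, 0, 0, 0.0], [0, 0, 0.0263, 0, 0, 0, 0.0]],
  ],
)

```text
t: 17.7
tool_pos: [0.6001, 0.0541, 0.1652]
tcp_rot: [[0.648, 0.761, 0.0], [0.761, -0.648, -0.0], [0.0, 0.0, -1.0]]
force: [-0.3, -0.5, -1.5]
gripper_width: 0.0176
grip_force: 30.0
```

```bash
python3 -c "
from look import *
s=readout.get_state();print(s['t'],s['force'],s['torque'])
look('w9')"
```

```text
17.7 [-0.29159763 -0.50071099 -1.52370546] [ 0.04021147 -0.05202119 -0.08689018]
17.7 [0.6001 0.0541 0.1652] [-0.29 -0.5  -1.52] [ 0.04  -0.052 -0.087] 0.01762886952369947
yaw 49.6 tilt [ 0. -0.]
-0.08 1409 x [0.0008 0.0112] y [-0.019   0.0194] ymid 0.0002
-0.07 4910 x [-0.0367  0.0342] y [-0.0166  0.0169] ymid 0.0001
-0.06 1045 x [-0.0062  0.0352] y [-0.0191  0.0191] ymid -0.0
-0.05 618 x [0.0086 0.0352] y [-0.0193  0.0194] ymid 0.0001
-0.04 244 x [0.0086 0.0111] y [-0.0191  0.0195] ymid 0.0002
0.04 548 x [-0.0057  0.0141] y [-0.015   0.0183] ymid 0.0016
0.05 112 x [0.0014 0.0138] y [-0.0144  0.0164] ymid 0.001
0.06 110 x [0.0032 0.014 ] y [-0.0132  0.0167] ymid 0.0017
0.07 894 x [-0.012   0.0279] y [-0.0194  0.0197] ymid 0.0001
screw 528 ((599.7845458984375, 51.41682434082031), 18.34564971923828) 0.12134205506830076
 in tool: x [-0.0065  0.0143]  y [-0.0157  0.0189] mid 0.0016
```

Converted, 0.0015 m is 0.0038, 0.0012 m is 0.003.

Emit:
jog_arm(
  motion=[
    [[0, 0, 0.0008, 0, 0, 0, 0.0], [0, 0, 0.0015, 0, 0, 0, 0.0], [0, 0, 0.0023, 0, 0, 0, 0.0], [0, 0, 0.003, 0, 0, 0, 0.0], [0, 0, 0.0038, 0, 0, 0, 0.0], [0, 0, 0.0038, 0, 0, 0, 0.0], [0, 0, 0.0038, 0, 0, 0, 0.0], [0, 0, 0.0038, 0, 0, 0, 0.0]],
  ],
)

```text
t: 18.75
tool_pos: [0.6006, 0.0541, 0.1649]
tcp_rot: [[0.648, 0.761, 0.002], [0.761, -0.648, -0.0], [0.001, 0.001, -1.0]]
force: [-1.4, -0.7, 5.6]
gripper_width: 0.018
grip_force: 30.0
```

Seated: it meets the floor at the predicted height with about 7 N. Turning clockwise about the key's axis, sinking 3 mm/rad.

Converted, 0.0013 m is 0.0033, 0.0012 m is 0.003, 30 degrees is 0.3333.

Emit:
jog_arm(
  motion=[
    [[0.0003, 0.0005, 0, 0, 0, 0.0556, 0.0], [0.0008, 0.001, 0.0005, 0, 0, 0.1111, 0.0], [0.001, 0.0015, 0.001, 0, 0, 0.1667, 0.0], [0.0013, 0.002, 0.0018, 0, 0, 0.2222, 0.0], [0.0013, 0.0025, 0.0023, 0, 0, 0.2778, 0.0], [0.0015, 0.0033, 0.003, 0, 0, 0.3333, 0.0], [0.0015, 0.0033, 0.003, 0, 0, 0.3333, 0.0], [0.0015, 0.0033, 0.003, 0, 0, 0.3333, 0.0]],
  ],
)

```text
t: 19.75
tool_pos: [0.6022, 0.0536, 0.164]
tcp_rot: [[0.942, 0.336, 0.002], [0.336, -0.942, -0.001], [0.002, 0.001, -1.0]]
force: [-2.1, 0.3, 7.3]
gripper_width: 0.0178
grip_force: 30.0
```

```bash
cat > tq.py <<'E'
from h import *
def tq(n=8):
    F=[];T=[];Z=[]
    for i in range(n):
        camera("top");s=readout.get_state();F.append(s["force"]);T.append(s["torque"]);R=s["tcp_rot"]
    T=np.array(T);print("t",round(s["t"],2),"F",np.mean(F,0).round(2),"T",T.mean(0).round(3),"sd",T.std(0).round(3),"yaw",np.degrees(np.arctan2(R[1,0],R[0,0])).round(2),"pos",s["tool_pos"].round(4),"w",round(s["gripper_width"],4))
tq()
E
python3 tq.py; python3 -c "
from look import *
s,p,P,hsv,X,Y,z=shaftrail();T=(P-s['tool_pos'])@s['tcp_rot']
m=(abs(T[...,1])<.03)&(T[...,2]>-.08)&(T[...,2]<-.062)&(abs(T[...,0])<.05)&(hsv[...,2]<90)
n,l,st,_=cv2.connectedComponentsWithStats(m.astype(np.uint8));print(cv2.minAreaRect(T[l==1+st[1:,4].argmax()][:,:2].astype(np.float32)*1000))
slope((s,p,P,hsv,X,Y,z))"
```

```text
t 20.15 F [-1.43 -0.52  7.95] T [-0.018  0.353  0.079] sd [0.029 0.014 0.024] yaw 19.61 pos [0.6022 0.0536 0.164 ] w 0.0175
20.15 [0.6022 0.0536 0.164 ] [-1.67 -0.39  8.44] [-0.01   0.357  0.073] 0.01751849257269669
((12.568111419677734, 0.9556694030761719), (16.74323081970215, 45.96800994873047), 89.67142486572266)
flat plane slopes x,y [-0.0014 -0.0001  0.0737] n 296
```

Converted, 0.0007 m is 0.0018, 0.0006 m is 0.0015, 15 degrees is 0.1667.

Emit:
jog_arm(
  motion=[
    [[0.0003, 0.0005, 0.0005, 0, 0, 0.0556, 0.0], [0.0008, 0.001, 0.001, 0, 0, 0.1111, 0.0], [0.001, 0.0015, 0.0018, 0, 0, 0.1667, 0.0], [0.001, 0.0015, 0.0018, 0, 0, 0.1667, 0.0], [0.001, 0.0015, 0.0018, 0, 0, 0.1667, 0.0], [0.001, 0.0015, 0.0018, 0, 0, 0.1667, 0.0], [0.001, 0.0015, 0.0018, 0, 0, 0.1667, 0.0], [0.001, 0.0015, 0.0018, 0, 0, 0.1667, 0.0]],
  ],
)

```text
t: 21.2
tool_pos: [0.6027, 0.0529, 0.1632]
tcp_rot: [[0.997, 0.08, 0.002], [0.08, -0.997, -0.001], [0.002, 0.001, -1.0]]
force: [-2.9, -1.4, 8.0]
gripper_width: 0.0175
grip_force: 30.0
```

```bash
python3 tq.py
```

```text
t 21.6 F [-1.72 -0.96  6.83] T [-0.162  0.448  0.088] sd [0.026 0.028 0.039] yaw 4.61 pos [0.6026 0.0529 0.1632] w 0.017
```

Drag at rest is 0.08–0.09 N·m and steady. Small steps now.

Converted, 0.0003 m is 0.0008, 0.0002 m is 0.0005, 7 degrees is 0.0778.

Emit:
jog_arm(
  motion=[
    [[0.0003, 0.0003, 0.0003, 0, 0, 0.0222, 0.0], [0.0003, 0.0005, 0.0005, 0, 0, 0.0444, 0.0], [0.0005, 0.0008, 0.0008, 0, 0, 0.0778, 0.0], [0.0005, 0.0008, 0.0008, 0, 0, 0.0778, 0.0], [0.0005, 0.0008, 0.0008, 0, 0, 0.0778, 0.0], [0.0005, 0.0008, 0.0008, 0, 0, 0.0778, 0.0], [0.0005, 0.0008, 0.0008, 0, 0, 0.0778, 0.0], [0.0005, 0.0008, 0.0008, 0, 0, 0.0778, 0.0]],
  ],
)

```text
t: 22.6
tool_pos: [0.6028, 0.0525, 0.1628]
tcp_rot: [[0.999, -0.042, 0.001], [-0.042, -0.999, -0.001], [0.002, 0.001, -1.0]]
force: [-3.1, -0.5, 7.2]
gripper_width: 0.0178
grip_force: 30.0
```

```bash
python3 tq.py
```

```text
t 23.0 F [-1.74 -1.04  7.31] T [-0.242  0.465  0.127] sd [0.02  0.024 0.028] yaw -2.39 pos [0.6028 0.0525 0.1628] w 0.0176
```

Converted, 0.0003 m is 0.0008, 0.0002 m is 0.0005, 6 degrees is 0.0667.

Emit:
jog_arm(
  motion=[
    [[0.0003, 0.0003, 0.0003, 0, 0, 0.0222, 0.0], [0.0003, 0.0005, 0.0005, 0, 0, 0.0444, 0.0], [0.0005, 0.0008, 0.0008, 0, 0, 0.0667, 0.0], [0.0005, 0.0008, 0.0008, 0, 0, 0.0667, 0.0], [0.0005, 0.0008, 0.0008, 0, 0, 0.0667, 0.0], [0.0005, 0.0008, 0.0008, 0, 0, 0.0667, 0.0], [0.0005, 0.0008, 0.0008, 0, 0, 0.0667, 0.0], [0.0005, 0.0008, 0.0008, 0, 0, 0.0667, 0.0]],
  ],
)

```text
t: 24.0
tool_pos: [0.6029, 0.0521, 0.1625]
tcp_rot: [[0.989, -0.146, 0.001], [-0.146, -0.989, -0.001], [0.002, 0.001, -1.0]]
force: [-2.5, -1.4, 7.6]
gripper_width: 0.0179
grip_force: 30.0
```

```bash
python3 tq.py
```

```text
t 24.4 F [-2.22 -1.27  7.64] T [-0.269  0.535  0.13 ] sd [0.038 0.016 0.033] yaw -8.39 pos [0.6029 0.0522 0.1625] w 0.0176
```

Converted, 0.0003 m is 0.0008, 0.0002 m is 0.0005, 6 degrees is 0.0667.

Emit:
jog_arm(
  motion=[
    [[0.0003, 0.0003, 0.0003, 0, 0, 0.0222, 0.0], [0.0003, 0.0005, 0.0005, 0, 0, 0.0444, 0.0], [0.0005, 0.0008, 0.0008, 0, 0, 0.0667, 0.0], [0.0005, 0.0008, 0.0008, 0, 0, 0.0667, 0.0], [0.0005, 0.0008, 0.0008, 0, 0, 0.0667, 0.0], [0.0005, 0.0008, 0.0008, 0, 0, 0.0667, 0.0], [0.0005, 0.0008, 0.0008, 0, 0, 0.0667, 0.0], [0.0005, 0.0008, 0.0008, 0, 0, 0.0667, 0.0]],
  ],
)

```text
t: 25.4
tool_pos: [0.603, 0.0518, 0.1622]
tcp_rot: [[0.969, -0.248, 0.001], [-0.248, -0.969, -0.001], [0.001, 0.001, -1.0]]
force: [-2.5, -0.9, 7.0]
gripper_width: 0.0178
grip_force: 30.0
```

```bash
sed -i 's/n=8/n=12/' tq.py; python3 tq.py
```

```text
t 26.0 F [-2.53 -1.16  7.35] T [-0.291  0.589  0.116] sd [0.031 0.031 0.03 ] yaw -14.39 pos [0.603  0.0518 0.1622] w 0.0178
```

Converted, -0.0004 m is -0.001, 0.0003 m is 0.0008, 6 degrees is 0.0667.

Emit:
jog_arm(
  motion=[
    [[-0.0003, 0.0005, 0.0003, 0, 0, 0.0222, 0.0], [-0.0005, 0.0008, 0.0005, 0, 0, 0.0444, 0.0], [-0.001, 0.001, 0.0008, 0, 0, 0.0667, 0.0], [-0.001, 0.001, 0.0008, 0, 0, 0.0667, 0.0], [-0.001, 0.001, 0.0008, 0, 0, 0.0667, 0.0], [-0.001, 0.001, 0.0008, 0, 0, 0.0667, 0.0], [-0.001, 0.001, 0.0008, 0, 0, 0.0667, 0.0], [-0.001, 0.001, 0.0008, 0, 0, 0.0667, 0.0]],
  ],
)

```text
t: 27.0
tool_pos: [0.6026, 0.0514, 0.1619]
tcp_rot: [[0.937, -0.348, 0.001], [-0.348, -0.937, -0.001], [0.002, 0.001, -1.0]]
force: [-2.5, -1.2, 6.5]
gripper_width: 0.0174
grip_force: 30.0
```

```bash
python3 tq.py
```

```text
t 27.6 F [-1.84 -1.52  7.03] T [-0.295  0.488  0.138] sd [0.028 0.031 0.028] yaw -20.39 pos [0.6026 0.0515 0.1619] w 0.0179
```

Converted, 0.0003 m is 0.0008, 0.0002 m is 0.0005, 5 degrees is 0.0556.

Emit:
jog_arm(
  motion=[
    [[0.0003, 0.0003, 0.0003, 0, 0, 0.0222, 0.0], [0.0003, 0.0005, 0.0005, 0, 0, 0.0444, 0.0], [0.0003, 0.0005, 0.0008, 0, 0, 0.0556, 0.0], [0.0003, 0.0005, 0.0008, 0, 0, 0.0556, 0.0], [0.0003, 0.0005, 0.0008, 0, 0, 0.0556, 0.0], [0.0003, 0.0005, 0.0008, 0, 0, 0.0556, 0.0], [0.0003, 0.0005, 0.0008, 0, 0, 0.0556, 0.0], [0.0003, 0.0005, 0.0008, 0, 0, 0.0556, 0.0]],
  ],
)

```text
t: 28.6
tool_pos: [0.6026, 0.0512, 0.1616]
tcp_rot: [[0.903, -0.429, 0.001], [-0.429, -0.903, -0.001], [0.002, 0.001, -1.0]]
force: [-2.1, -0.7, 6.7]
gripper_width: 0.0178
grip_force: 30.0
```

```bash
python3 tq.py
```

```text
t 29.2 F [-2.2  -1.6   7.55] T [-0.323  0.543  0.143] sd [0.034 0.026 0.032] yaw -25.39 pos [0.6026 0.0512 0.1616] w 0.0173
```

Converted, 0.0003 m is 0.0008, 0.0002 m is 0.0005, 5 degrees is 0.0556.

Emit:
jog_arm(
  motion=[
    [[0.0003, 0.0003, 0.0003, 0, 0, 0.0222, 0.0], [0.0003, 0.0005, 0.0005, 0, 0, 0.0444, 0.0], [0.0003, 0.0005, 0.0008, 0, 0, 0.0556, 0.0], [0.0003, 0.0005, 0.0008, 0, 0, 0.0556, 0.0], [0.0003, 0.0005, 0.0008, 0, 0, 0.0556, 0.0], [0.0003, 0.0005, 0.0008, 0, 0, 0.0556, 0.0], [0.0003, 0.0005, 0.0008, 0, 0, 0.0556, 0.0], [0.0003, 0.0005, 0.0008, 0, 0, 0.0556, 0.0]],
  ],
)

```text
t: 30.2
tool_pos: [0.6026, 0.0509, 0.1614]
tcp_rot: [[0.863, -0.506, 0.001], [-0.506, -0.863, -0.001], [0.002, 0.001, -1.0]]
force: [-2.6, -1.2, 7.0]
gripper_width: 0.0179
grip_force: 30.0
```

```bash
python3 tq.py
```

```text
t 30.8 F [-2.25 -1.64  7.66] T [-0.336  0.597  0.156] sd [0.02  0.029 0.038] yaw -30.39 pos [0.6026 0.051  0.1614] w 0.0177
```

Converted, 0.0003 m is 0.0008, 0.0002 m is 0.0005, 5 degrees is 0.0556.

Emit:
jog_arm(
  motion=[
    [[0.0003, 0.0003, 0.0003, 0, 0, 0.0222, 0.0], [0, 0.0005, 0.0005, 0, 0, 0.0444, 0.0], [-0.0003, 0.0003, 0.0008, 0, 0, 0.0556, 0.0], [-0.0003, 0.0003, 0.0008, 0, 0, 0.0556, 0.0], [-0.0003, 0.0003, 0.0008, 0, 0, 0.0556, 0.0], [-0.0003, 0.0003, 0.0008, 0, 0, 0.0556, 0.0], [-0.0003, 0.0003, 0.0008, 0, 0, 0.0556, 0.0], [-0.0003, 0.0003, 0.0008, 0, 0, 0.0556, 0.0]],
  ],
)

```text
t: 31.8
tool_pos: [0.6024, 0.0508, 0.1611]
tcp_rot: [[0.815, -0.579, 0.001], [-0.579, -0.815, -0.002], [0.002, 0.001, -1.0]]
force: [-1.9, -2.3, 8.4]
gripper_width: 0.0178
grip_force: 30.0
```

```bash
python3 tq.py
```

```text
t 32.4 F [-2.39 -2.1   7.95] T [-0.403  0.637  0.188] sd [0.021 0.03  0.034] yaw -35.39 pos [0.6024 0.0508 0.1611] w 0.0177
```

```bash
python3 - <<'E'
from look import *
s,p,P,hsv,X,Y,z=shaftrail();cv2.imwrite("pics/w10.png",p);T=(P-s['tool_pos'])@s['tcp_rot']
m=(abs(T[...,1])<.03)&(T[...,2]>-.08)&(T[...,2]<-.062)&(abs(T[...,0])<.05)&(hsv[...,2]<90)
n,l,st,_=cv2.connectedComponentsWithStats(m.astype(np.uint8));print(cv2.minAreaRect(T[l==1+st[1:,4].argmax()][:,:2].astype(np.float32)*1000))
slope((s,p,P,hsv,X,Y,z))
m=(z>.112)&(z<.125)&(abs(Y-.065)<.028)&(abs(X)<.028);q=P[m];print("screw",len(q),np.percentile(q[:,2],[10,50,90]),cv2.minEnclosingCircle(q[:,:2].astype(np.float32)*1000))
m=(abs(T[...,1])<.012)&(T[...,2]>0)&(T[...,2]<.035)&(abs(T[...,0])<.02);t=T[m]
for lo in(0,.01,.02):
    k=t[(t[:,2]>lo)&(t[:,2]<lo+.01)]
    if len(k)>5:print(lo,len(k),np.percentile(k,[2,98],0)[:,:2].round(4).tolist())
# bracket top z and rim
m=(z>.085)&(z<.1)&(abs(Y-.065)<.026)&(abs(X)<.026);print("bracket top",m.sum(),np.median(z[m]))
b=p[90:250,176:336];cv2.imwrite("pics/w10c.png",cv2.convertScaleAbs(cv2.resize(b,(600,600),interpolation=cv2.INTER_CUBIC),alpha=1.8))
E
```

```text
32.4 [0.6024 0.0508 0.1611] [-2.67 -2.06  7.88] [-0.374  0.635  0.16 ] 0.01772390943430956
((13.076181411743164, -0.41147422790527344), (16.809797286987305, 46.31959533691406), 89.57149505615234)
flat plane slopes x,y [0.0017 0.0037 0.0735] n 349
screw 493 [0.11438915 0.11748553 0.1190679 ] ((600.7060546875, 50.550880432128906), 17.889196395874023)
bracket top 1369 0.09314148070740137
```

View pics/w10c.png

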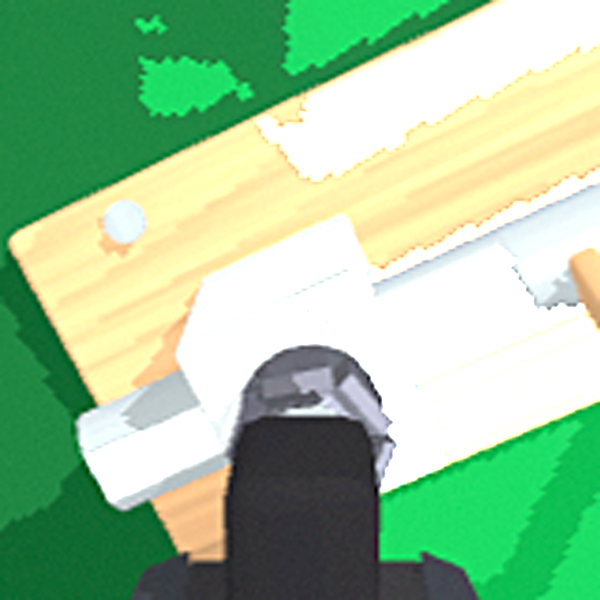

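The crop shows the head at (315,400) turned with the key, the handle square in the grip and the flat still level. The head has sunk about 3.8 mm. The moment has started climbing, so a bit more.

Converted, 0.0002 m is 0.0005, 0.0001 m is 0.0003, 4 degrees is 0.0444.

Emit:
jog_arm(
  motion=[
    [[0.0003, 0.0003, 0.0003, 0, 0, 0.0222, 0.0], [0, 0.0005, 0.0003, 0, 0, 0.0333, 0.0], [0, 0.0005, 0.0005, 0, 0, 0.0444, 0.0], [0, 0.0005, 0.0005, 0, 0, 0.0444, 0.0], [0, 0.0005, 0.0005, 0, 0, 0.0444, 0.0], [0, 0.0005, 0.0005, 0, 0, 0.0444, 0.0], [0, 0.0005, 0.0005, 0, 0, 0.0444, 0.0], [0, 0.0005, 0.0005, 0, 0, 0.0444, 0.0]],
  ],
)

```text
t: 33.45
tool_pos: [0.6023, 0.0506, 0.161]
tcp_rot: [[0.773, -0.635, 0.001], [-0.635, -0.773, -0.002], [0.002, 0.001, -1.0]]
force: [-3.1, -1.5, 7.4]
gripper_width: 0.0178
grip_force: 30.0
```

```bash
python3 tq.py
```

```text
t 34.05 F [-2.91 -1.79  8.47] T [-0.417  0.666  0.215] sd [0.023 0.037 0.026] yaw -39.38 pos [0.6023 0.0506 0.161 ] w 0.0179
```

Converted, 0.0002 m is 0.0005, 0.0001 m is 0.0003, 3 degrees is 0.0333.

Emit:
jog_arm(
  motion=[
    [[0, 0.0003, 0.0003, 0, 0, 0.0111, 0.0], [0, 0.0003, 0.0003, 0, 0, 0.0222, 0.0], [0, 0.0005, 0.0003, 0, 0, 0.0333, 0.0], [0, 0.0005, 0.0003, 0, 0, 0.0333, 0.0], [0, 0.0005, 0.0003, 0, 0, 0.0333, 0.0], [0, 0.0005, 0.0003, 0, 0, 0.0333, 0.0], [0, 0.0005, 0.0003, 0, 0, 0.0333, 0.0], [0, 0.0005, 0.0003, 0, 0, 0.0333, 0.0]],
  ],
)

```text
t: 35.05
tool_pos: [0.6022, 0.0505, 0.1609]
tcp_rot: [[0.739, -0.674, 0.001], [-0.674, -0.739, -0.002], [0.002, 0.0, -1.0]]
force: [-3.7, -2.4, 7.4]
gripper_width: 0.0176
grip_force: 30.0
```

```bash
python3 tq.py
```

```text
t 35.65 F [-2.77 -2.17  8.16] T [-0.43   0.677  0.254] sd [0.03  0.019 0.045] yaw -42.37 pos [0.6022 0.0505 0.1609] w 0.0178
```

The moment is 0.254 N·m, a rise of about 0.125 over the ~0.13 drag. Releasing and backing away.

Converted, -0.09 m is -0.225, -0.06 m is -0.15.

Emit:
jog_arm(
  motion=[
    [[0, 0, 0, 0, 0, 0, 0.03], [0, 0, 0, 0, 0, 0, 0.05], [0, 0, 0, 0, 0, 0, 0.06], [0, 0, 0, 0, 0, 0, 0.06], [0, 0, -0.025, 0, 0, 0, 0.06], [0, 0, -0.075, 0, 0, 0, 0.06], [0, 0, -0.15, 0, 0, 0, 0.06], [0, 0, -0.225, 0, 0, 0, 0.06]],
  ],
)

```text
t: 36.65
tool_pos: [0.6021, 0.0513, 0.2521]
tcp_rot: [[0.738, -0.674, 0.002], [-0.674, -0.738, -0.0], [0.001, -0.001, -1.0]]
force: [-0.6, -0.5, 0.1]
gripper_width: 0.06
grip_force: 0.0
```

```bash
python3 - <<'E'
from look import *
s,p,P,hsv,X,Y,z=shaftrail();slope((s,p,P,hsv,X,Y,z))
m=(z>.2)&(z<.24)&(abs(Y-.065)<.05)&(abs(X)<.05);q=P[m];print("handle",len(q),np.percentile(q[:,2],[5,50,95]),cv2.minAreaRect(q[:,:2].astype(np.float32)*1000))
m=(z>.112)&(z<.125)&(abs(Y-.065)<.025)&(abs(X)<.025);q=P[m];print("screw",len(q),np.median(q[:,2]))
s,p,P,hsv,X,Y,z=shaftrail("side")
a=p[100:260,170:330];cv2.imwrite("pics/end.png",cv2.resize(a,(600,600),interpolation=cv2.INTER_CUBIC))
E
```

```text
36.65 [0.6021 0.0513 0.2521] [-0.58 -0.52  0.13] [ 0.127 -0.018 -0.005] 0.05996007811379208
flat plane slopes x,y [-0.0075 -0.0077  0.0737] n 213
handle 2362 [0.22032114 0.2246006  0.22588986] ((601.4619140625, 50.82859802246094), (17.985010147094727, 74.87602233886719), 49.09918975830078)
screw 109 0.11754980476789484
36.7 [0.6043 0.0511 0.2572] [ 1.18 -0.3   2.84] [ 0.103 -0.03   0.041] 0.06011774869265791
```

View pics/end.png

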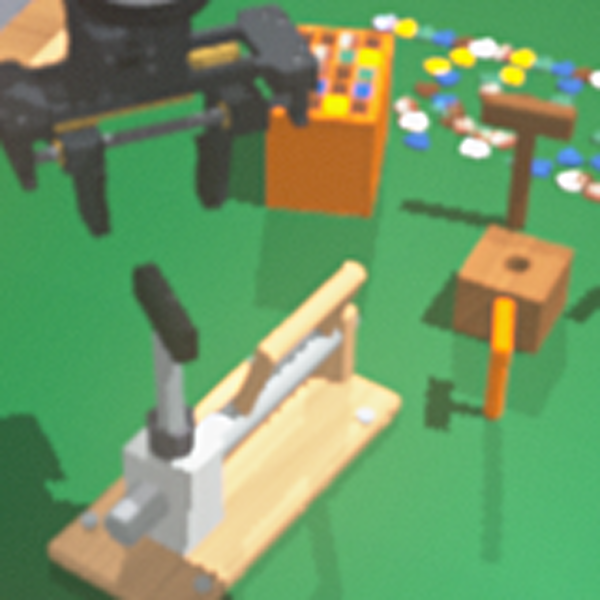

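The final view shows the key standing upright in the screw at (170,330). Its handle top at z 0.225 means it is fully seated, the flat is level to 0.01 rad, and the gripper is clear.

```bash
python3 -c "
from rig import bot
print(bot.job_done())"
```

```text
the job is handed in; nothing more can be done
None
```

The job is handed in at about 37 s: the flat is level to about 0.01 rad under the screw, the screw is tightened to about 0.12 N·m over its drag (0.17 at most, as the drag reading drifted early on), and the key is left fully seated and upright with the gripper clear.

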